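# Start a wash cycle for a trumpet valve

### The job

Stand the brass valve upright on the floor of the parts washer's bath, beside the ferrule already there, and let go of it; then slide the flat cover fully home over the bath, and only then turn the selector dial so that it clicks into the notch at the green mark. Leave the ferrule and everything else on the bench standing where it is.

Things in the scene. Friction and masses are not known exactly. Their poses are not given: they have to be found in the camera images.
- washer: Parts washer, a fixed grey bench machine on a blue base, 300 (x) by 320 (y) mm, flat deck 105 mm high. Origin: centre of its underside; x to its back, y to its left seen from the robot. An open bath lies front left in the deck. From x = 45 mm back a panel slopes up at 35 degrees to 173 mm height, facing the robot. Two guide rails 6 mm high run along y on the deck at x = -143 and +41 mm.
- bath (a point): Centre of the flat floor of the washer's open rectangular bath, 40 mm above the bench; axes as the washer's. The bath is 150 (x) by 120 (y) mm inside with sheer walls at x = +-75 and y = +-60 mm from here; the deck is 65 mm above here.
- cover (a joint): The bath's flat aluminium sliding cover, 175 (x) by 135 (y) by 5 mm, on the deck. 0 m: fully open, right of the bath; 0.145 m: fully home over it. It slides to the washer's +y (left seen from the robot) as the value grows, stays where it is left and needs about 2 N.
- cover_handle (a point): Middle of the cover's blue handle, an upright bar in the middle of the cover: 60 mm long along x, 12 mm thick along y (grip it across that), standing 22 mm above the plate. This point is 11 mm below its top and 16 mm above the cover's underside. Axes as the washer's.
- dial (a joint): The selector dial on the black square of the sloped panel, in rad: 0 with its pointer straight up the slope, growing clockwise as the robot sees it (to the right), limits -1.42 to 1.42. It clicks into seven notches 25 degrees apart (0, +-0.436, +-0.873, +-1.309) and springs to the nearest; turning takes about 0.05 N m.
- dial_grip (a point): Grip point on the dial's axis, 27 mm out from the panel and 11 mm below the top of its white bar: 14 mm thick (local y, grip across that), 44 mm long (local x), 30 mm tall, on a grey disc 42 mm across. Local z: the dial's axis, square to the panel, leaning 35 degrees from vertical towards the robot; local x: along the bar to its red pointer end, turning with the dial.
- dial_pointer (a point): The point that the dial's pointer shows: on the panel, 40 mm from the dial's axis along local x, on the circle of the marks. It turns with the dial.
- mark_green: Centre of the green round mark, 13 mm across, flat on the panel, 40 mm from the dial's axis, at one of the notches two steps either left or right of the top (joint dial -0.873 or +0.873); it swaps with the red mark. Axes as the washer's.
- mark_red: Centre of the red round mark, like the green one, at the other of those two notches.
- valve: The brass valve to be cleaned, standing upright on the bench to the left or right of the washer: a cylinder 26 mm across and 46 mm high, with a thin neck and a 20 mm finger button above, 58 mm in all, 60 to 130 g. Origin: centre of its underside, z up its axis.
- valve_steel: A dark steel valve of the same shape, on the other side of the washer; not wanted. Origin: centre of its underside.
- ferrule: A steel tube standing upright on the floor of the bath, anywhere in it: 28 mm across, 34 mm high. Origin: centre of its underside.
- oil_bottle: White oil bottle with a black cap, standing on the bench to the left: 42 mm across, 110 mm high. Origin: centre of its underside.
- mouthpiece: Brass mouthpiece standing on its cup on the bench to the left: 27 mm across at the foot, 11 mm shank, 85 mm high. Origin: centre of its underside.
- jar: Amber glass jar with a steel lid on the bench to the right: 58 mm across, 75 mm high. Origin: centre of its underside.
- torch: Black hand torch with a steel head standing on a round steel foot 84 mm across, 170 mm high, on the bench to the far right. Origin: centre of its underside.
- pliers: Pliers with yellow handles lying flat on the bench to the right: 165 mm long along their x, 55 mm wide, 11 mm high. Origin: about the middle, on the bench.
Things that resemble listed ones, but are neither listed nor needed, are in the scene too. Leave any blue or purple look-alike of the valve alone.

How it is judged:
By the outcome, as a careful person would: the job done as asked, in the order asked, and still so for the second after the job is handed in, with the robot touching nothing.
It also fails if it takes over 67 s, if anything falls off the work surface, if the arm or the gripper's body presses on something with over 40 N, if the wrist force passes 120 N, or if a joint passes its speed limit or range.

### The arm

A 6-joint arm with a two-finger parallel gripper is mounted at the origin on the work surface. World frame = base frame: x ahead of the robot, y to its left, z up, the work surface at z = 0. Lengths are in m, angles in degrees, forces in N, time in s.
With the tool pointing down it reaches from about 0.375 to 0.975 m from the base axis. Payload 3.8 kg.
Tool frame: the origin (TCP) lies at the very end of the fingers, on their centre line; the grasp point (between the pads) lies 19 mm behind it (r.grasp_offset is the z of the grasp point in the tool frame, in m); z points along the fingers, y is the line along which they close (so a half turn about z gives the same grasp; the last joint's range is limited). The gripper opens to 85 mm and grips with 20 to 120 N. Pads are 22 mm wide; open, the fingers measure 114 mm over their backs; the gripper's body (76 mm by 85 mm) begins 54 mm behind the grasp point. The pads swing forward as they close: fully open they stand 13 mm farther back than shut.
Start: joints at [-75.682, 15.12, 91.902, -0, 72.978, -2.114], TCP at [0.191, -0.647, 0.231] pointing down, gripper open.
Joint ranges: [-150.88, 150.88], [-54.13, 125.18], [17.81, 147.31], [-75.09, 255.09], [0, 152.58], [-146.25, 146.25]. Speed limits (degrees/s): [147.25, 147.25, 180, 180, 180, 180].

### API

Orientations are given as a 3x3 rotation matrix whose columns are the frame's x, y, z axes.
In Python, from workcell import r gives the robot as it stands.
- The arm moves only by the shell command python3 -m crank 'ROWS' [OPENING] [FORCE]. ROWS is JSON, a list that holds one entry, the list of rows, each a list of 6 numbers: the shift along the tool's x, y, z in units of 150 mm (1.0 is 150 mm), then the turn, a rotation vector about the tool's x, y, z in units of 0.1 rad (1.0 is 0.1 rad). In form: [[[dx, dy, dz, ax, ay, az], ...]]. A call has 1 to 10 rows; each row shifts and turns the commanded pose from where the row before left it, along the tool's axes as they then stand; what a row does not reach is not made up. A row lasts 1/12 s, in which the tool goes at most 41.7 mm and 7.16 degrees, less where a joint would pass 70% of its speed; a pose out of reach is approached as far as the arm can. A call with a number of a shift or a turn outside -1 to 1 is refused whole. A call with a gripper value outside its range is refused whole. OPENING is the closure, from -1 (fully open) to 1 (shut), set as the call begins (- or left out, the last holds). The fingers move at their own pace and stop on an object; FORCE is the grip in N (left out, the last holds). Time passes only in rows, so rows that do not move let the fingers close. It gives the time, the measured TCP pose, the force, the opening and the grip force at its end, in the units of the state.
- r.get_obs(): the state, without advancing time (a new reading comes with each control period).
- r.grab_frame(name): name is "scene" or "top"; returns a dict with "image" (400x640x3 uint8, red, green, blue), "K" (3x3 intrinsics, pixels), "rvec" (rotation vector, rad) and "tvec" (3), from world to camera coordinates, as OpenCV has them. Camera axes: x right, y down, z forward; pixel columns grow to the right and rows downward; lengths in m; the calibration is good to about 2 mm. A picture is of the moment at which its call begins. There is no depth.
- r.sign_off(): hands the job in; it is judged then, once.
The state is a dict: "time": time; "qpos": joint angles; "dq": joint speeds; "effort": joint torques, N m; "eef_pos": TCP position; "tool_rot": TCP orientation; "contact_force": force on the tool from outside, world axes, zero at the start; "moment": the same for the moment, N m; "width": opening from 0.0 (shut) to 1.0 (fully open); "grip_force": force on a finger pad.
Only numpy, scipy, OpenCV 4.12 (cv2) and the standard library are available. Lean on these libraries where they do the work, as an engineer would, in place of code of your own. Each camera call takes 0.05 s, during which the arm holds its last target. There are 200 camera calls.

## Working session

There is one attempt and no reset: what is moved stays moved. The work goes in short steps, Python scripts to look and compute and a shell command to move; the robot and the scene stay as the last step left them, time stands still between calls to the robot, and variables do not carry over. Pictures are saved under pics/ and viewed, at most 10 in all, crops included, and the job is handed in when it is done.

```bash
ls; mkdir -p pics; python3 - <<'E'
from workcell import r
import cv2
for n in("scene","top"):
    f=r.grab_frame(n); cv2.imwrite(f"pics/{n}0.png",f["image"][:,:,::-1])
    R=cv2.Rodrigues(f["rvec"])[0]; print(n,f["K"].tolist(),(-R.T@f["tvec"].ravel()).round(3),R.round(2).tolist())
o=r.get_obs(); print(o["time"],o["eef_pos"],o["tool_rot"],o["width"],r.grasp_offset)
E
```

```text
pics
scene [[387.27694870737236, 0.0, 319.4175106173541], [0.0, 387.27694870737236, 202.4534220008094], [0.0, 0.0, 1.0]] [ 1.16  -0.377  0.903] [[0.54, 0.84, -0.01], [0.6, -0.39, -0.69], [-0.59, 0.37, -0.72]]
top [[441.52894423211507, 0.0, 319.6677392977199], [0.0, 441.52894423211507, 200.96173836218887], [0.0, 0.0, 1.0]] [0.315 0.006 1.388] [[0.03, -1.0, 0.0], [-0.99, -0.03, -0.17], [0.17, -0.0, -0.99]]
0.1 [ 0.19078289 -0.64677427  0.23006739] [[ 9.59151976e-01  2.82890812e-01 -5.24283026e-04]
 [ 2.82891291e-01 -9.59149902e-01  1.99583596e-03]
 [ 6.17376434e-05 -2.06262511e-03 -9.99997871e-01]] 1.0019899441277191 -0.0187
```

View pics/scene0.png

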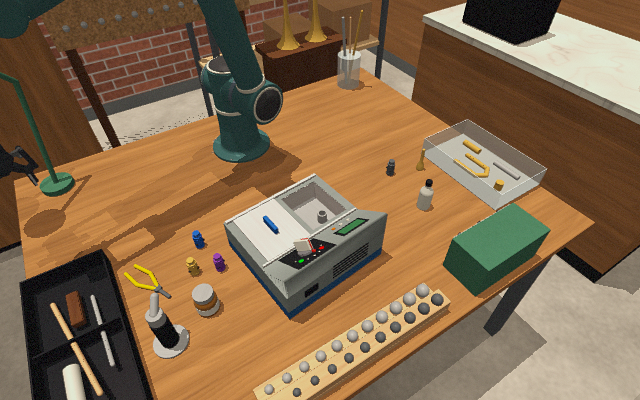

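View pics/top0.png

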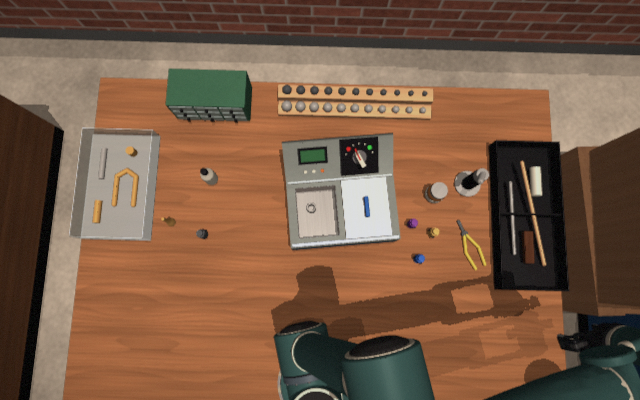

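The top view shows the brass valve near (433,232), with the purple and blue look-alikes at (412,223) and (419,258). The bath is around (317,212), with the ferrule at (311,208). The cover handle is at (366,206) and the dial at (360,157), with the green mark at right (370,148). I'll enlarge both views.

```bash
cat > h.py <<'E'
import numpy as np, cv2
from workcell import r
def cam(n):
    f=r.grab_frame(n); R=cv2.Rodrigues(np.array(f["rvec"],float))[0]; f["R"]=R; f["C"]=-R.T@np.ravel(f["tvec"]); return f
def ray(f,u,v):
    d=f["R"].T@np.linalg.inv(f["K"])@np.array([u,v,1.]); return f["C"],d/np.linalg.norm(d)
def onz(f,u,v,z):
    c,d=ray(f,u,v); return c+d*(z-c[2])/d[2]
def tri(fa,pa,fb,pb):
    A=[];b=[]
    for f,p in((fa,pa),(fb,pb)):
        c,d=ray(f,*p); P=np.eye(3)-np.outer(d,d); A.append(P); b.append(P@c)
    x=np.linalg.lstsq(np.vstack(A),np.hstack(b),rcond=None)[0]
    return x
def proj(f,p):
    return cv2.projectPoints(np.array(p,float).reshape(-1,1,3),np.array(f["rvec"],float),np.array(f["tvec"],float),np.array(f["K"]),None)[0].reshape(-1,2)
def blobs(f,lo,hi,roi,mn=6):
    h=cv2.cvtColor(f["image"],cv2.COLOR_RGB2HSV); x0,y0,x1,y1=roi
    m=cv2.inRange(h[y0:y1,x0:x1],np.array(lo),np.array(hi))
    n,l,s,c=cv2.connectedComponentsWithStats(m)
    return [(c[i].round(1)+[x0,y0],s[i][4],(s[i][:4]+[x0,y0,0,0]).tolist()) for i in range(1,n) if s[i][4]>=mn]
E
python3 - <<'E'
from h import *
t=cam("top");s=cam("scene")
for nm,lo,hi in(("blue",(100,150,60),(125,255,255)),("yellow",(15,120,80),(30,255,255)),("green",(50,150,80),(75,255,255)),("red",(0,180,100),(6,255,255))):
    print(nm,"T",[b for b in blobs(t,lo,hi,(280,130,450,270))]); print(nm,"S",[b for b in blobs(s,lo,hi,(180,170,390,320))])
a=cv2.resize(t["image"][125:270,275:450],None,fx=4.4,fy=4,interpolation=cv2.INTER_CUBIC)
cv2.imwrite("pics/t1.png",a[:,:,::-1])
b=cv2.resize(s["image"][170:320,180:390],None,fx=3.8,fy=3.8,interpolation=cv2.INTER_CUBIC)
cv2.imwrite("pics/s1.png",b[:,:,::-1])
E
```

```text
blue T [(array([366.4, 206.1]), np.int32(67), [364, 197, 6, 20]), (array([419.2, 258.4]), np.int32(55), [415, 255, 9, 8])]
blue S [(array([270.1, 224.1]), np.int32(106), [263, 216, 15, 18]), (array([197.7, 239.2]), np.int32(129), [193, 231, 11, 17]), (array([309. , 282.7]), np.int32(708), [229, 241, 152, 78])]
yellow T [(array([434.4, 231.7]), np.int32(72), [430, 227, 10, 10])]
yellow S [(array([183.3, 173. ]), np.int32(23), [180, 170, 8, 7]), (array([199.2, 182. ]), np.int32(567), [180, 170, 49, 32]), (array([230.9, 172. ]), np.int32(7), [229, 170, 5, 4]), (array([355.6, 186.5]), np.int32(2091), [290, 170, 100, 44]), (array([222. , 267.9]), np.int32(5918), [180, 187, 109, 133]), (array([386.8, 236.2]), np.int32(171), [382, 215, 8, 40]), (array([360.9, 297.9]), np.int32(1720), [309, 260, 81, 60])]
green T [(array([369.1, 146.9]), np.int32(22), [367, 145, 5, 5])]
green S [(array([300.7, 260.5]), np.int32(16), [298, 259, 6, 4])]
red T [(array([348.1, 148.7]), np.int32(19), [346, 147, 5, 5]), (array([355.5, 149.5]), np.int32(6), [355, 148, 2, 4])]
red S [(array([321.2, 247.2]), np.int32(13), [319, 246, 5, 3]), (array([313.6, 250.1]), np.int32(11), [312, 249, 4, 3])]
```

View pics/t1.png

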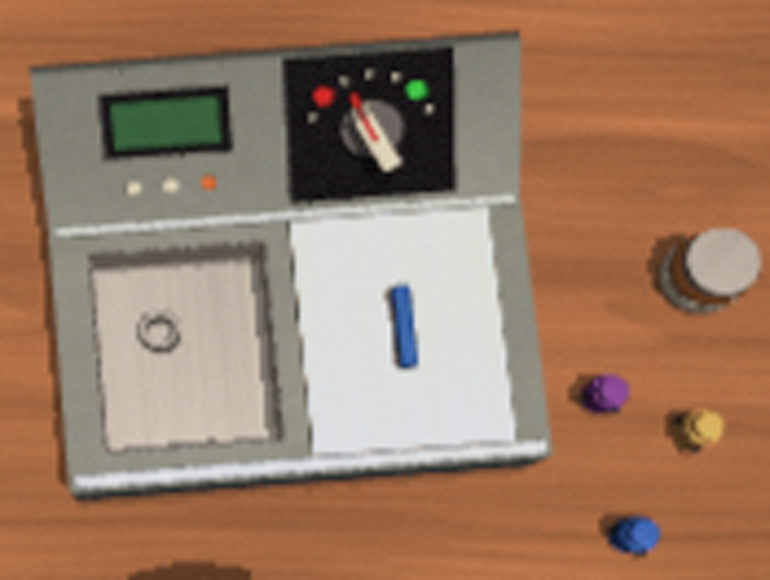

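View pics/s1.png

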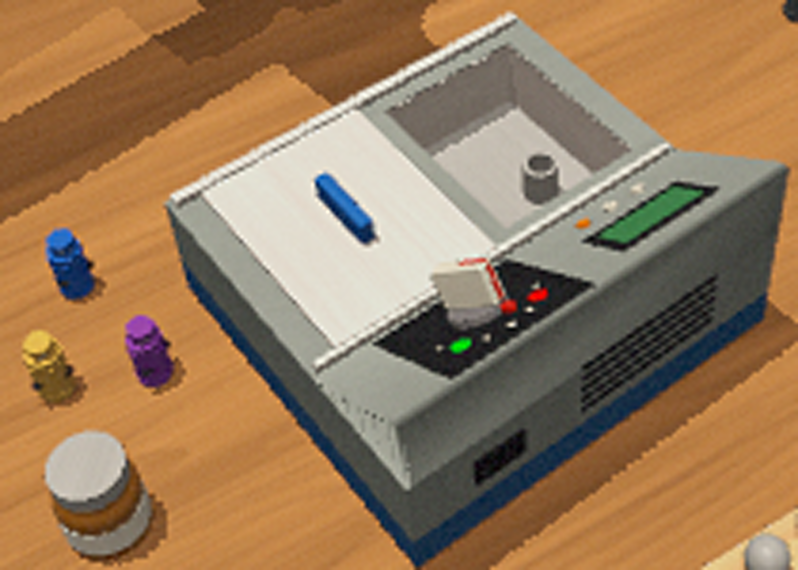

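The dial pointer is one notch left of the top (about -0.436), and green is the right-hand mark (+0.873). So the dial needs about +75° clockwise. The ferrule sits at the back left of the bath. Next I'll compute the poses.

```bash
python3 - <<'E'
from h import *
np.set_printoptions(precision=4,suppress=True)
t=cam("top");s=cam("scene")
T=lambda u,v:(275+u/4.4-.4,125+v/4-.4)
S=lambda u,v:(180+u/3.8-.4,170+v/3.8-.4)
print("valve tri",tri(t,T(705,424),s,S(40,345)),"z58",onz(t,*T(705,424),.058),onz(s,*S(40,345),.058))
print("purple",onz(t,*T(612,390),.058),onz(s,*S(147,330),.058)); print("blue",onz(t,*T(640,532),.058),onz(s,*S(64,241),.058))
print("handle",tri(t,T(403,326),s,S(345,206)),onz(t,*T(403,326),.132),onz(s,*S(345,206),.132))
h1=onz(t,*T(400,287),.132);h2=onz(t,*T(408,365),.132);print("handle yaw",np.degrees(np.arctan2(*(h1-h2)[[1,0]])))
print("rim",[onz(t,*T(*p),.105)[:2] for p in((90,255),(268,242),(283,440),(105,452))])
print("rimS",[onz(s,*S(*p),.105)[:2] for p in((386,107),(510,45),(632,150),(503,230))])
g,rd=tri(t,(369.1,146.9),s,(300.7,260.5)),tri(t,(348.1,148.7),s,(321.2,247.2)); print("green",g,"red",rd)
print("pointertip",tri(t,T(355,96),s,S(508,306)))
print("ferrule top",onz(t,*T(158,329),.074),onz(s,*S(541,160),.074))
# rails front edge line & deck top corners
print("railfront",[onz(t,*T(*p),.111)[:2] for p in((75,482),(548,446))],"railback",[onz(t,*T(*p),.111)[:2] for p in((57,232),(515,199))])
print("panel top",[onz(t,*T(*p),.173)[:2] for p in((32,67),(519,32))])
E
```

```text
valve tri [ 0.4578 -0.3465  0.0531] z58 [ 0.4576 -0.3442  0.058 ] [ 0.4614 -0.3476  0.058 ]
purple [ 0.4818 -0.2805  0.058 ] [ 0.4902 -0.2796  0.058 ]
blue [ 0.3753 -0.2985  0.058 ] [ 0.38   -0.3002  0.058 ]
handle [ 0.5168 -0.1291  0.1225] [ 0.5153 -0.1281  0.132 ] [ 0.5247 -0.1321  0.132 ]
handle yaw 5.7275303262600366
rim [array([0.5673, 0.08  ]), array([ 0.5803, -0.0395]), array([ 0.4336, -0.0523]), array([0.4218, 0.065 ])]
rimS [array([ 0.4308, -0.0508]), array([0.4237, 0.0653]), array([0.57  , 0.0804]), array([ 0.5833, -0.0404])]
green [ 0.6847 -0.1327  0.1564] red [ 0.6779 -0.0717  0.1563]
pointertip [ 0.6774 -0.0929  0.1596]
ferrule top [0.5179 0.0333 0.074 ] [0.5176 0.0338 0.074 ]
railfront [array([0.3992, 0.0837]), array([ 0.4332, -0.2265])] railback [array([0.5828, 0.1024]), array([ 0.6159, -0.2051])]
panel top [array([0.6895, 0.1185]), array([ 0.7241, -0.1976])]
```

```bash
cat >> h.py <<'E'
np.set_printoptions(precision=4,suppress=True)
Y=np.radians(6.2); ux=np.array([np.cos(Y),np.sin(Y),0]); uy=np.array([-np.sin(Y),np.cos(Y),0]); uz=np.array([0,0,1.])
bath=np.array([.5013,.0135,.04]); handle=bath-.145*uy+[0,0,.105+.016-.04]
RD=np.c_[ux,-uy,-uz]
def need(pos,R=RD):
    """remaining turn (0.1 rad, tool axes) and shift (150 mm units) in target tool axes"""
    o=r.get_obs(); C=np.array(o["tool_rot"]); w=cv2.Rodrigues(C.T@R)[0].ravel()/.1
    print("t",round(o["time"],2),"turn",w,"shift",R.T@(np.array(pos)-o["eef_pos"])/.15,"pos",np.array(o["eef_pos"]),"F",np.array(o["contact_force"]),"w",o["width"],o["grip_force"])
E
python3 -m crank '[[[0,0,0,0,0,0.89],[0,0,0,0,0,0.89],[0,0,0,0,0,0]]]' -0.3 40; python3 -c "
from h import *
need([.459,-.3455,.13]); need([.459,-.3455,.011])"
```

```text
time: 0.55
eef_pos: [0.1909, -0.6474, 0.2311]
tool_rot: [[0.994, 0.106, -0.0], [0.106, -0.994, 0.0], [-0.0, -0.0, -1.0]]
contact_force: [-0.4, -0.8, -0.2]
width: 0.647
grip_force: 0.0
t 0.55 turn [-0.0021  0.0002 -0.016 ] shift [ 1.9939 -1.8077  0.6742] pos [ 0.1909 -0.6474  0.2311] F [-0.395  -0.7941 -0.1955] w 0.64704267940709 0.0
t 0.55 turn [-0.0021  0.0002 -0.016 ] shift [ 1.9939 -1.8077  1.4675] pos [ 0.1909 -0.6474  0.2311] F [-0.395  -0.7941 -0.1955] w 0.64704267940709 0.0
```

```bash
python3 -m crank '[[[0.16,-0.145,0,0,0,0],[0.18,-0.165,0,0,0,0],[0.18,-0.165,0,0,0,0],[0.18,-0.165,0,0,0,0],[0.18,-0.165,0,0,0,0],[0.18,-0.165,0,0,0,0],[0.18,-0.165,0,0,0,0],[0.18,-0.165,0,0,0,0],[0.18,-0.165,0,0,0,0],[0.15,-0.14,0.1,0,0,0]]]' >/dev/null; python3 -m crank '[[[0.15,-0.12,0.15,0,0,0],[0.1,-0.06,0.15,0,0,0],[0,0,0.15,0,0,0],[0,0,0,0,0,0],[0,0,0,0,0,0]]]'; python3 - <<'E'
from h import *
need([.459,-.3455,.011])
t=cam("top");s=cam("scene")
a=cv2.resize(t["image"][195:270,390:480],None,fx=4.4,fy=4.4,interpolation=cv2.INTER_CUBIC)
b=cv2.resize(s["image"][220:290,170:255],None,fx=4.7,fy=4.7,interpolation=cv2.INTER_CUBIC)[:330,:396]
cv2.imwrite("pics/v2.png",np.hstack([a[:329],b[:329]])[:,:,::-1])
E
```

```text
time: 1.8
eef_pos: [0.4591, -0.3477, 0.1474]
tool_rot: [[0.994, 0.111, -0.003], [0.111, -0.994, 0.002], [-0.003, -0.003, -1.0]]
contact_force: [0.6, -0.8, 0.4]
width: 0.65
grip_force: 0.0
t 1.8 turn [-0.0255  0.0277  0.0289] shift [ 0.0007 -0.0144  0.9093] pos [ 0.4591 -0.3477  0.1474] F [ 0.5712 -0.8243  0.3966] w 0.650224149950694 0.0
```

View pics/v2.png

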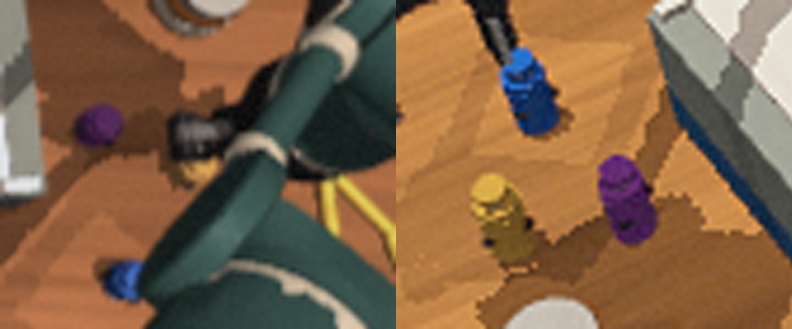

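The gripper hangs above the brass valve. In the scene crop the valve's button is at about (497,185), and the purple and blue valves are clear of the fingers. I'll descend and grip.

```bash
python3 -m crank '[[[0,-0.015,0.15,0,0,0],[0,0,0.17,0,0,0],[0,0,0.17,0,0,0],[0,0,0.17,0,0,0],[0,0,0.15,0,0,0],[0,0,0.09,0,0,0],[0,0,0.01,0,0,0],[0,0,0,0,0,0],[0,0,0,0,0,0]]]';  python3 -m crank '[[[0,0,0,0,0,0],[0,0,0,0,0,0],[0,0,0,0,0,0],[0,0,0,0,0,0],[0,0,0,0,0,0],[0,0,0,0,0,0],[0,0,0,0,0,0],[0,0,0,0,0,0]]]' 1 40
```

```text
time: 2.65
eef_pos: [0.4611, -0.3482, 0.0144]
tool_rot: [[0.994, 0.108, 0.003], [0.108, -0.994, -0.002], [0.002, 0.003, -1.0]]
contact_force: [0.1, 0.3, -0.1]
width: 0.649
grip_force: 0.0
time: 3.32
eef_pos: [0.461, -0.3475, 0.0142]
tool_rot: [[0.994, 0.109, 0.002], [0.109, -0.994, -0.002], [0.002, 0.002, -1.0]]
contact_force: [-0.0, 0.0, 6.6]
width: 0.292
grip_force: 39.0
```

```bash
python3 -m crank '[[[0,0,-0.1,0,0,0],[0,0,-0.17,0,0,0],[0,0,-0.2,0,0,0],[0,0,-0.2,0,0,0],[0,0,-0.2,0,0,0],[0,0,-0.2,0,0,0],[0,-0.05,-0.1,0,0,0],[0.03,-0.12,0,0,0,0],[0.03,-0.16,0,0,0,0],[0.03,-0.2,0,0,0,0]]]';  python3 -m crank '[[[0.03,-0.21,0,0,0,0],[0.03,-0.21,0,0,0,0],[0.03,-0.21,0,0,0,0],[0.03,-0.21,0,0,0,0],[0.03,-0.21,0,0,0,0],[0.03,-0.21,0,0,0,0],[0.03,-0.21,0,0,0,0],[0.02,-0.18,0,0,0,0],[0,-0.1,0,0,0,0],[0,0,0,0,0,0]]]'; python3 - <<'E'
from h import *
need(bath-.028*ux+uz*.0145)
E
```

```text
time: 4.15
eef_pos: [0.465, -0.2663, 0.1888]
tool_rot: [[0.994, 0.107, 0.002], [0.107, -0.994, -0.001], [0.002, 0.002, -1.0]]
contact_force: [0.0, 0.6, -0.6]
width: 0.293
grip_force: 39.4
time: 4.98
eef_pos: [0.4698, 0.0016, 0.1878]
tool_rot: [[0.994, 0.112, -0.0], [0.112, -0.994, 0.001], [-0.0, -0.001, -1.0]]
contact_force: [-0.4, -1.0, -0.9]
width: 0.291
grip_force: 39.5
t 4.98 turn [-0.0124  0.0011  0.042 ] shift [ 0.031  -0.0563  0.8886] pos [0.4698 0.0016 0.1878] F [-0.4092 -1.0328 -0.8863] w 0.2914686438594997 39.487388134002686
```

```bash
python3 -m crank '[[[0.03,-0.055,0,0,0,0],[0,0,0.1,0,0,0],[0,0,0.13,0,0,0],[0,0,0.13,0,0,0],[0,0,0.13,0,0,0],[0,0,0.13,0,0,0],[0,0,0.1,0,0,0],[0,0,0.08,0,0,0],[0,0,0,0,0,0],[0,0,0,0,0,0]]]'; python3 - <<'E'
from h import *
need(bath-.028*ux+uz*.0145)
t=cam("top");s=cam("scene")
a=cv2.resize(t["image"][170:260,270:370],None,fx=4,fy=4,interpolation=cv2.INTER_CUBIC)
b=cv2.resize(s["image"][160:250,270:370],None,fx=4,fy=4,interpolation=cv2.INTER_CUBIC)
cv2.imwrite("pics/b3.png",np.hstack([a,b])[:,:,::-1])
E
```

```text
time: 5.82
eef_pos: [0.4736, 0.0069, 0.0672]
tool_rot: [[0.994, 0.108, -0.002], [0.108, -0.994, -0.0], [-0.002, -0.0, -1.0]]
contact_force: [0.2, -0.3, -0.4]
width: 0.29
grip_force: 39.5
t 5.82 turn [-0.0014  0.0176 -0.005 ] shift [ 0.0018 -0.024   0.0848] pos [0.4736 0.0069 0.0672] F [ 0.1948 -0.2655 -0.4269] w 0.28955803854086865 39.496811628341675
```

View pics/b3.png

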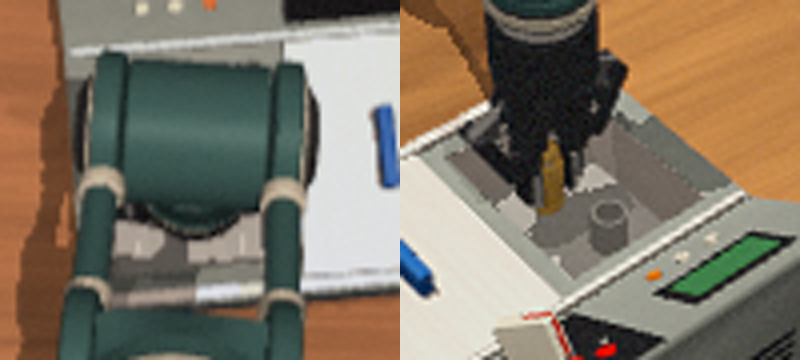

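The scene crop shows the valve upright between the fingers at about (550,180), clear of the ferrule at (610,228). I'll lower it the last 13 mm.

```bash
python3 -m crank '[[[0,-0.015,0.03,0,0,0],[0,0,0.025,0,0,0],[0,0,0.015,0,0,0],[0,0,0.01,0,0,0],[0,0,0,0,0,0],[0,0,0,0,0,0]]]'
```

```text
time: 6.42
eef_pos: [0.4736, 0.0097, 0.0557]
tool_rot: [[0.994, 0.109, -0.0], [0.109, -0.994, -0.0], [-0.0, -0.0, -1.0]]
contact_force: [-0.0, -0.3, -0.1]
width: 0.293
grip_force: 39.5
```

```bash
python3 -m crank '[[[0,0,0.008,0,0,0],[0,0,0.004,0,0,0],[0,0,0,0,0,0],[0,0,0,0,0,0],[0,0,0,0,0,0]]]'
```

```text
time: 6.83
eef_pos: [0.4739, 0.0097, 0.0542]
tool_rot: [[0.994, 0.109, 0.0], [0.109, -0.994, 0.0], [0.0, 0.0, -1.0]]
contact_force: [-1.1, -0.8, 1.0]
width: 0.292
grip_force: 39.7
```

```bash
python3 -m crank '[[[0,0,0,0,0,0],[0,0,0,0,0,0],[0,0,0,0,0,0],[0,0,0,0,0,0],[0,0,0,0,0,0]]]' -0.2 40; python3 -m crank '[[[0,0,-0.03,0,0,0],[0,0,-0.08,0,0,0],[0,0,-0.15,0,0,0],[0,0,-0.2,0,0,0],[0,0,-0.2,0,0,0],[0,0,-0.2,0,0,0],[0,0.06,-0.12,0,0,0],[0,0.12,0,0,0,0],[0,0.16,0,0,0,0],[0,0.2,0,0,0,0]]]'; python3 - <<'E'
from h import *
need(handle+uz*-.019)
E
```

```text
time: 7.25
eef_pos: [0.4737, 0.0097, 0.0539]
tool_rot: [[0.994, 0.109, -0.0], [0.109, -0.994, 0.0], [-0.0, -0.0, -1.0]]
contact_force: [1.0, 0.1, 0.4]
width: 0.602
grip_force: 0.0
time: 8.08
eef_pos: [0.483, -0.0708, 0.2023]
tool_rot: [[0.994, 0.111, 0.002], [0.111, -0.994, 0.0], [0.002, 0.0, -1.0]]
contact_force: [0.9, -0.9, -0.2]
width: 0.598
grip_force: 0.0
t 8.08 turn [ 0.0014 -0.0214  0.0276] shift [0.1821 0.4211 0.6689] pos [ 0.483  -0.0708  0.2023] F [ 0.8796 -0.885  -0.2497] w 0.5980807009030422 0.0
```

```bash
python3 -m crank '[[[0.06,0.16,0,0,0,0],[0.07,0.15,0,0,0,0],[0.05,0.1,0.05,0,0,0],[0,0.01,0.1,0,0,0],[0,0,0.1,0,0,0],[0,0,0,0,0,0],[0,0,0,0,0,0]]]'; python3 - <<'E'
from h import *
need(handle+uz*-.007)
s=cam("scene")
b=cv2.resize(s["image"][160:270,240:390],None,fx=5,fy=5,interpolation=cv2.INTER_CUBIC)
cv2.imwrite("pics/b4.png",b[:,:,::-1])
E
```

```text
time: 8.67
eef_pos: [0.5153, -0.1304, 0.1627]
tool_rot: [[0.994, 0.108, -0.002], [0.108, -0.994, 0.001], [-0.002, -0.001, -1.0]]
contact_force: [-1.0, 0.1, -0.1]
width: 0.603
grip_force: 0.0
t 8.67 turn [-0.0101  0.0237  0.0037] shift [0.0108 0.0031 0.3248] pos [ 0.5153 -0.1304  0.1627] F [-1.0199  0.0519 -0.0725] w 0.6025030603873323 0.0
```

View pics/b4.png

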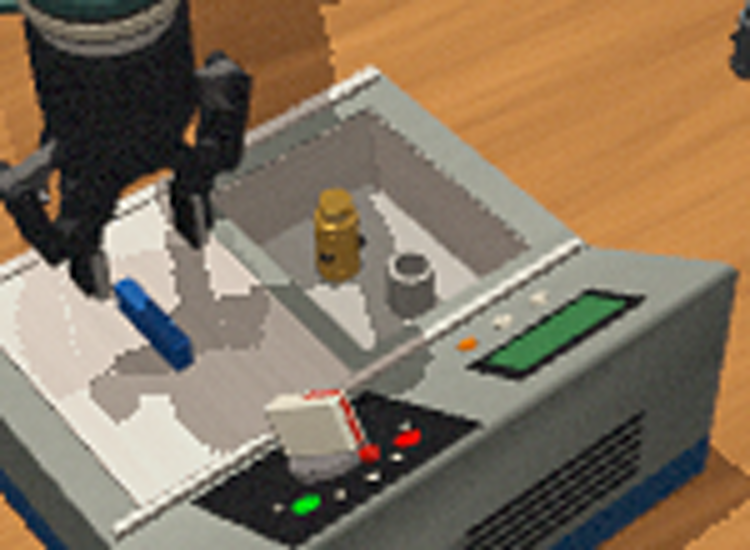

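The valve stands upright at (337,235) next to the ferrule at (410,285). The fingers straddle the handle bar at (150,325).

```bash
python3 -m crank '[[[0.01,0,0.1,0,0,0],[0,0,0.1,0,0,0],[0,0,0.08,0,0,0],[0,0,0.035,0,0,0],[0,0,0,0,0,0],[0,0,0,0,0,0]]]'; python3 -m crank '[[[0,0,0,0,0,0],[0,0,0,0,0,0],[0,0,0,0,0,0],[0,0,0,0,0,0],[0,0,0,0,0,0],[0,0,0,0,0,0],[0,0,0,0,0,0],[0,0,0,0,0,0]]]' 1 30
```

```text
time: 9.22
eef_pos: [0.5179, -0.1303, 0.1166]
tool_rot: [[0.994, 0.109, 0.0], [0.109, -0.994, -0.0], [0.0, 0.0, -1.0]]
contact_force: [0.3, -0.1, 0.3]
width: 0.601
grip_force: 0.0
time: 9.88
eef_pos: [0.5184, -0.1306, 0.1172]
tool_rot: [[0.994, 0.109, 0.001], [0.109, -0.994, -0.001], [0.001, 0.001, -1.0]]
contact_force: [-1.2, 0.2, 5.4]
width: 0.128
grip_force: 33.3
```

```bash
python3 -m crank '[[[0,-0.05,0,0,0,0],[0,-0.1,0,0,0,0],[0,-0.13,0,0,0,0],[0,-0.13,0,0,0,0],[0,-0.13,0,0,0,0],[0,-0.13,0,0,0,0],[0,-0.13,0,0,0,0],[0,-0.1,0,0,0,0],[0,-0.04,0,0,0,0],[0,0,0,0,0,0]]]'; python3 - <<'E'
from h import *
need(handle+.145*uy)
E
```

```text
time: 10.72
eef_pos: [0.5024, 0.0116, 0.1171]
tool_rot: [[0.994, 0.11, 0.001], [0.11, -0.994, 0.001], [0.001, -0.001, -1.0]]
contact_force: [-1.8, 0.6, 7.4]
width: 0.13
grip_force: 33.6
t 10.72 turn [-0.0076 -0.0067  0.0205] shift [-0.006  -0.0136 -0.0258] pos [0.5024 0.0116 0.1171] F [-1.796   0.5654  7.4021] w 0.13038948109067613 33.568570017814636
```

```bash
python3 -m crank '[[[0,-0.015,0,0,0,0],[0,-0.01,0,0,0,0],[0,-0.01,0,0,0,0],[0,0,0,0,0,0],[0,0,0,0,0,0]]]'
```

```text
time: 11.13
eef_pos: [0.5023, 0.0126, 0.1172]
tool_rot: [[0.994, 0.11, 0.001], [0.11, -0.994, -0.005], [0.001, 0.005, -1.0]]
contact_force: [-0.8, -10.4, 6.4]
width: 0.133
grip_force: 33.4
```

```bash
python3 -m crank '[[[0,0,0,0,0,0],[0,0,0,0,0,0],[0,0,0,0,0,0],[0,0,0,0,0,0],[0,0,0,0,0,0]]]' -0.1 30; python3 -m crank '[[[0,0,-0.05,0,0,0],[0,0,-0.15,0,0,0],[0,0,-0.2,0,0,0],[0,0,-0.2,0,0,0],[0,0,-0.2,0,0,0],[0,0,-0.15,0,0,0],[0,0,-0.05,0,0,0],[0,0,0,0,0,0]]]'; python3 - <<'E'
from h import *
t=cam("top");s=cam("scene")
print([b for b in blobs(t,(100,150,60),(125,255,255),(280,130,400,270))],[b for b in blobs(s,(100,150,60),(125,255,255),(240,170,390,235))])
print("expect",proj(t,handle+.145*uy+uz*.011),proj(s,handle+.145*uy+uz*.011))
a=cv2.resize(t["image"][125:250,280:400],None,fx=3.3,fy=4,interpolation=cv2.INTER_CUBIC)
b=cv2.resize(s["image"][160:285,240:390],None,fx=2.6,fy=4,interpolation=cv2.INTER_CUBIC)
cv2.imwrite("pics/c5.png",np.hstack([a,b])[:,:,::-1])
E
```

```text
time: 11.55
eef_pos: [0.5015, 0.0153, 0.1159]
tool_rot: [[0.994, 0.109, -0.001], [0.109, -0.994, 0.0], [-0.001, -0.0, -1.0]]
contact_force: [0.4, 0.2, 0.5]
width: 0.55
grip_force: 0.0
time: 12.22
eef_pos: [0.5035, 0.0151, 0.2694]
tool_rot: [[0.994, 0.109, 0.006], [0.109, -0.994, -0.0], [0.006, 0.001, -1.0]]
contact_force: [0.4, -0.0, 0.2]
width: 0.553
grip_force: 0.0
[(array([317.1, 213.8]), np.int32(38), [316, 208, 4, 13])] [(array([312.8, 199.6]), np.int32(105), [306, 192, 15, 16])]
expect [[316.9094 209.631 ]] [[312.6349 197.0496]]
```

View pics/c5.png

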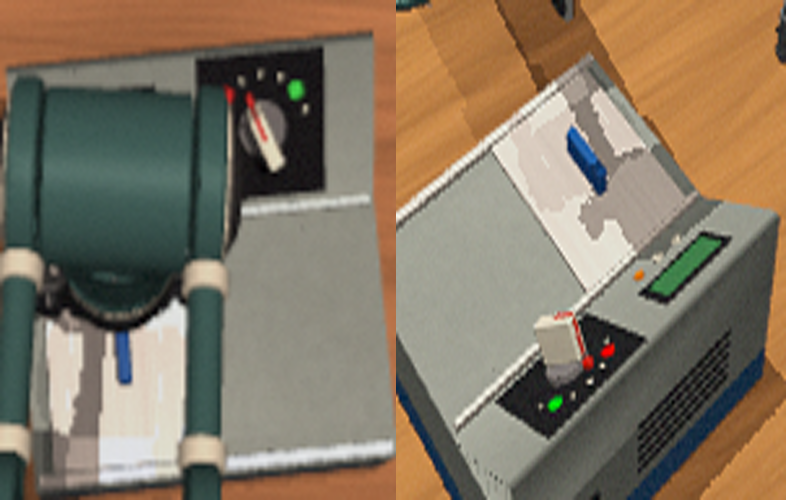

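The cover is home: in the scene crop its left edge meets the left side of the deck, with the handle at (585,160). Now I'll compute the dial pose.

```bash
cat >> h.py <<'E'
a=np.radians(35); n=-np.sin(a)*ux+np.cos(a)*uz; sl=np.cos(a)*ux+np.sin(a)*uz
W=bath+.051*ux; W[2]=0
def onpanel(f,u,v,h=0):
    c,d=ray(f,u,v); p0=W+.045*ux+.105*uz+h*n; return c+d*((p0-c)@n)/(d@n)
def RT(th):
    lx=np.cos(th)*sl-np.sin(th)*uy; return np.c_[lx,np.cross(-n,lx),-n]
E
python3 - <<'E'
from h import *
t=cam("top");s=cam("scene")
for f in(t,s):
    roi=(335,135,395,170) if f is t else (280,235,345,275)
    g=[b[0] for b in blobs(f,(50,150,80),(75,255,255),roi)]; g=onpanel(f,*max(zip(g,[0]),key=lambda q:0)[0]) 
    c=g-.04*(np.cos(.873)*sl-np.sin(.873)*uy); print("green",g,"c",c,"pointer",np.array(blobs(f,(0,180,100),(6,255,255),roi,4),dtype=object)[:,0])
# red via earlier frame pixels
for f,p in((t,(348.1,148.7)),(s,(321.2,247.2))): 
    q=onpanel(f,*p); print("c from red",q-.04*(np.cos(.873)*sl+np.sin(.873)*uy))
for f,p in((t,(275+355/4.4-.4,125+96/4-.4)),(s,(180+508/3.8-.4,170+306/3.8-.4))): print("tip38",onpanel(f,*p,.02))
print(r.get_obs()["qpos"])
E
```

```text
green [ 0.685  -0.1324  0.1546] c [ 0.6608 -0.1042  0.1399] pointer [array([349.1, 148.1]) array([355.5, 149.5])]
green [ 0.6824 -0.1318  0.1528] c [ 0.6581 -0.1036  0.1381] pointer [array([310.5, 245.5]) array([321.2, 247.2]) array([313.6, 250.1])]
c from red [ 0.6607 -0.1048  0.1398]
c from red [ 0.6582 -0.1029  0.1382]
tip38 [ 0.6734 -0.0912  0.1741]
tip38 [ 0.6962 -0.1047  0.189 ]
[ -1.1295  -4.974  110.2276   0.0023  74.9744  82.6378]
```

```bash
cat >> h.py <<'E'
dc=np.array([.660,-.1038,.1395])
E
python3 - <<'E'
from h import *
R=RT(-.436); p=dc+.11*n; print(p,R)
o=r.get_obs(); print("shift in RD", RD.T@(p-o["eef_pos"])/.15)
need(p,R)
E
```

```text
[ 0.5973 -0.1106  0.2296] [[ 0.6926  0.4418  0.5702]
 [ 0.5    -0.8638  0.0619]
 [ 0.5199  0.2422 -0.8192]]
shift in RD [0.5509 0.9025 0.2284]
t 12.42 turn [-1.3469  6.0475 -4.2172] shift [-0.0908  0.9534  0.503 ] pos [0.5005 0.0151 0.2639] F [ 0.2349 -0.5522 -0.3131] w 0.5528350964192701 0.0
```

```bash
python3 -m crank '[[[0.05,0.09,0,0,0,0],[0.09,0.14,0,0,0,0],[0.1,0.16,0,0,0,0],[0.1,0.16,0,0,0,0],[0.1,0.16,0,0,0,0],[0.08,0.13,0,0,0,0],[0.03,0.06,0,0,0,0]]]'; python3 -m crank '[[[0,0,0,-0.13,0.6,-0.42],[0,0,0,-0.13,0.6,-0.42],[0,0,0,-0.13,0.6,-0.42],[0,0,0,-0.13,0.6,-0.42],[0,0,0,-0.13,0.6,-0.42],[0,0,0,-0.13,0.6,-0.42],[0,0,0,-0.13,0.6,-0.42],[0,0,0,-0.13,0.6,-0.42],[0,0,0,-0.13,0.6,-0.42],[0,0,0,-0.13,0.6,-0.42]]]'; python3 -m crank '[[[0,0,0,0,0,0],[0,0,0,0,0,0]]]'; python3 - <<'E'
from h import *
need(dc+.11*n,RT(-.436)); print(r.get_obs()["qpos"])
E
```

```text
time: 13.0
eef_pos: [0.5995, -0.1132, 0.2639]
tool_rot: [[0.994, 0.107, -0.002], [0.107, -0.994, -0.0], [-0.002, 0.0, -1.0]]
contact_force: [-0.3, 0.6, -1.2]
width: 0.548
grip_force: 0.0
time: 13.83
eef_pos: [0.5977, -0.1101, 0.2651]
tool_rot: [[0.692, 0.443, 0.57], [0.5, -0.864, 0.065], [0.521, 0.24, -0.819]]
contact_force: [-0.5, 1.1, 0.2]
width: 0.551
grip_force: 0.0
time: 14.0
eef_pos: [0.597, -0.1104, 0.2643]
tool_rot: [[0.697, 0.44, 0.565], [0.495, -0.866, 0.064], [0.518, 0.235, -0.822]]
contact_force: [-0.2, 0.9, 0.1]
width: 0.55
grip_force: 0.0
t 14.0 turn [-0.0461  0.0387 -0.0592] shift [-0.1193 -0.054   0.1903] pos [ 0.597  -0.1104  0.2643] F [-0.2426  0.9327  0.0652] w 0.5500104329885146 0.0
[-21.7212 -12.1614 122.9373  24.4586  40.474   22.7099]
```

```bash
python3 -m crank '[[[-0.06,-0.03,0.09,0,0,0],[-0.06,-0.024,0.1,-0.04,0.04,-0.06],[0,0,0.12,0,0,0],[0,0,0.12,0,0,0],[0,0,0.12,0,0,0],[0,0,0.06,0,0,0],[0,0,0,0,0,0],[0,0,0,0,0,0]]]'; python3 - <<'E'
from h import *
need(dc+.013*n,RT(-.436))
t=cam("top");s=cam("scene")
a=cv2.resize(t["image"][120:190,320:400],None,fx=4.9,fy=5,interpolation=cv2.INTER_CUBIC)
b=cv2.resize(s["image"][200:280,260:345],None,fx=4.7,fy=4.375,interpolation=cv2.INTER_CUBIC)
cv2.imwrite("pics/d6.png",np.hstack([a,b])[:,:,::-1])
E
```

```text
time: 14.67
eef_pos: [0.6351, -0.106, 0.1797]
tool_rot: [[0.69, 0.444, 0.572], [0.503, -0.862, 0.063], [0.521, 0.244, -0.818]]
contact_force: [-0.7, -0.3, 0.6]
width: 0.552
grip_force: 0.0
t 14.67 turn [-0.0031 -0.0253  0.0337] shift [-0.0168 -0.0043  0.2285] pos [ 0.6351 -0.106   0.1797] F [-0.6514 -0.2689  0.6048] w 0.5517930716705954 0.0
```

View pics/d6.png

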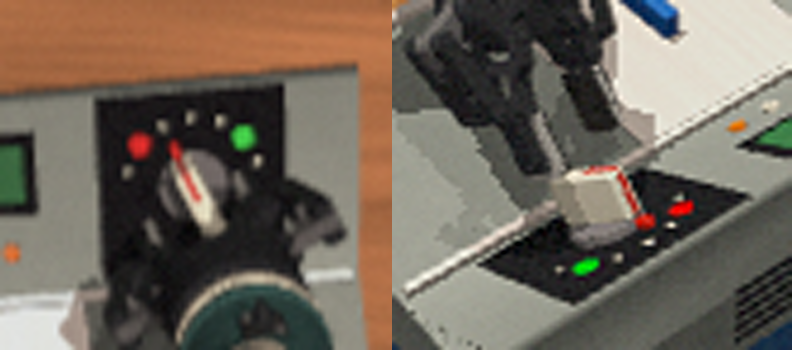

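The pointer is at one notch left and the bar lies between the open fingers, so I'll advance along the axis and close.

```bash
python3 -m crank '[[[-0.015,-0.004,0.05,0,0,0],[0,0,0.06,0,0,0],[0,0,0.06,0,0,0],[0,0,0.055,0,0,0],[0,0,0,0,0,0],[0,0,0,0,0,0]]]'; python3 -m crank '[[[0,0,0,0,0,0],[0,0,0,0,0,0],[0,0,0,0,0,0],[0,0,0,0,0,0],[0,0,0,0,0,0],[0,0,0,0,0,0],[0,0,0,0,0,0],[0,0,0,0,0,0]]]' 1 40;python3 - <<'E'
from h import *
need(dc+.013*n,RT(-.436)); print(r.get_obs()["moment"])
E
```

```text
time: 15.27
eef_pos: [0.6519, -0.1046, 0.1498]
tool_rot: [[0.69, 0.444, 0.571], [0.503, -0.862, 0.063], [0.521, 0.243, -0.818]]
contact_force: [-0.7, -0.5, 0.2]
width: 0.552
grip_force: 0.0
time: 15.93
eef_pos: [0.6532, -0.1065, 0.1524]
tool_rot: [[0.688, 0.441, 0.576], [0.503, -0.862, 0.06], [0.523, 0.248, -0.816]]
contact_force: [2.0, -4.5, -1.9]
width: 0.155
grip_force: 43.1
t 15.93 turn [ 0.0501 -0.0451  0.0343] shift [-0.0046 -0.0161  0.0108] pos [ 0.6532 -0.1065  0.1524] F [ 1.9773 -4.5028 -1.9177] w 0.15507662068444772 43.10904622077942
[-0.476   0.1656 -0.3138]
```

```bash
python3 -m crank '[[[0,0.012,0,0,0,0],[0,0,0,0,0,0.4],[0,0,0,0,0,0.6],[0,0,0,0,0,0.6],[0,0,0,0,0,0.6],[0,0,0,0,0,0.6],[0,0,0,0,0,0.6],[0,0,0,0,0,0.6],[0,0,0,0,0,0.6],[0,0,0,0,0,0.6]]]'; python3 - <<'E'
from h import *
need(dc+.013*n,RT(.873)); print(r.get_obs()["moment"],r.get_obs()["qpos"])
E
```

```text
time: 16.77
eef_pos: [0.6532, -0.1063, 0.1524]
tool_rot: [[0.818, 0.041, 0.574], [0.005, -0.998, 0.063], [0.575, -0.049, -0.817]]
contact_force: [-1.7, -0.2, 1.7]
width: 0.155
grip_force: 43.8
t 16.77 turn [-0.0269 -0.0366  7.8979] shift [-0.0161  0.0008  0.0105] pos [ 0.6532 -0.1063  0.1524] F [-1.7409 -0.1655  1.6932] w 0.15479232796696643 43.79969894886017
[0.0482 0.1957 0.1198] [-18.8075   0.9975 124.1878  33.7404  26.1285  42.9601]
```

```bash
python3 -m crank '[[[0,0,0,0,0,0.8],[0,0,0,0,0,0.8],[0,0,0,0,0,0.8],[0,0,0,0,0,0.8],[0,0,0,0,0,0.8],[0,0,0,0,0,0.8],[0,0,0,0,0,0.8],[0,0,0,0,0,0.8],[0,0,0,0,0,0.8],[0,0,0,0,0,0.6]]]'; python3 -m crank '[[[0,0,0,0,0,0],[0,0,0,0,0,0],[0,0,0,0,0,0]]]' >/dev/null; python3 - <<'E'
from h import *
need(dc+.013*n,RT(.873)); print(r.get_obs()["moment"],r.get_obs()["qpos"])
E
```

```text
time: 17.6
eef_pos: [0.6533, -0.1062, 0.1525]
tool_rot: [[0.61, -0.547, 0.574], [-0.699, -0.712, 0.063], [0.374, -0.44, -0.817]]
contact_force: [-1.1, 0.8, 1.1]
width: 0.154
grip_force: 43.7
t 17.85 turn [-0.0395 -0.0234  0.1419] shift [-0.0162  0.0019  0.0103] pos [ 0.6533 -0.1062  0.1524] F [-2.9442  2.1362  6.3125] w 0.1532885869806012 44.20065522193909
[0.2536 0.1557 0.1811] [-18.7956   1.0007 124.181   33.7503  26.1248  87.4006]
```

Within 1° of the notch. I'll release and back out along the axis.

```bash
python3 -m crank '[[[0,0,0,0,0,0.1],[0,0,0,0,0,0],[0,0,0,0,0,0],[0,0,0,0,0,0]]]' >/dev/null; python3 -m crank '[[[0,0,0,0,0,0],[0,0,0,0,0,0],[0,0,0,0,0,0],[0,0,0,0,0,0],[0,0,0,0,0,0]]]' -0.1 30; python3 -m crank '[[[0,0,-0.05,0,0,0],[0,0,-0.1,0,0,0],[0,0,-0.15,0,0,0],[0,0,-0.18,0,0,0],[0,0,-0.18,0,0,0],[0,0,-0.18,0,0,0],[0,0,-0.12,0,0,0],[0,0,-0.05,0,0,0],[0,0,0,0,0,0],[0,0,0,0,0,0]]]'; python3 - <<'E'
from h import *
t=cam("top");s=cam("scene")
cv2.imwrite("pics/e7.png",np.vstack([np.hstack([cv2.resize(t["image"][125:265,280:450],(400,330)),cv2.resize(s["image"][160:300,170:390],(400,330))]),np.hstack([cv2.resize(t["image"],(400,250)),cv2.resize(s["image"],(400,250))])])[:,:,::-1])
E
```

```text
time: 18.6
eef_pos: [0.6529, -0.1065, 0.1512]
tool_rot: [[0.606, -0.552, 0.573], [-0.703, -0.708, 0.063], [0.371, -0.441, -0.817]]
contact_force: [0.6, 0.2, 0.3]
width: 0.551
grip_force: 0.0
time: 19.43
eef_pos: [0.5662, -0.1161, 0.2754]
tool_rot: [[0.606, -0.552, 0.574], [-0.704, -0.708, 0.062], [0.372, -0.441, -0.817]]
contact_force: [0.8, 0.1, -0.2]
width: 0.551
grip_force: 0.0
```

View pics/e7.png

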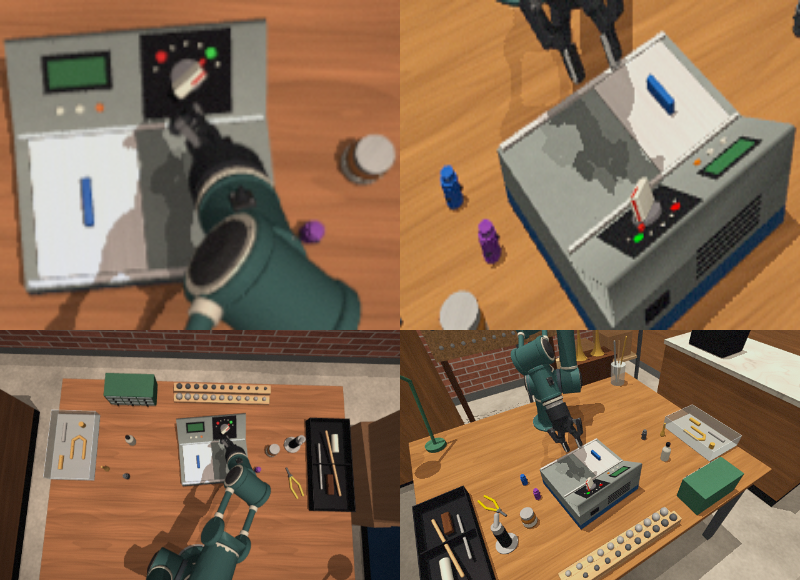

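The pointer shows the green mark, at (205,60) in the top crop and (640,232) in the scene crop. The cover is closed and everything else is in place. One numeric check, then I'll hand in.

```bash
python3 - <<'E'
from h import *
t=cam("top");s=cam("scene")
print([b[0] for b in blobs(t,(100,150,60),(125,255,255),(290,180,345,250))],proj(t,handle+.145*uy+uz*.008))
for f,roi in((t,(340,135,395,170)),(s,(280,235,345,275))):
    for b in blobs(f,(0,150,90),(8,255,255),roi,3)+blobs(f,(50,150,80),(75,255,255),roi):
        d=onpanel(f,*b[0])-dc; print(b[0],b[1],"ang",np.arctan2(-d@uy,d@sl).round(3),"rad mm",np.hypot(d@uy,d@sl)*1e3)
E
```

```text
[array([316.8, 210.1])] [[316.9111 209.7842]]
[348.1 148.7] 21 ang -0.843 rad mm 39.63639018656003
[365.5 151. ] 6 ang 0.939 rad mm 25.71919481592379
[364. 158.] 3 ang 1.93 rad mm 16.994708696468503
[369. 147.] 21 ang 0.866 rad mm 40.92611353081562
[298.2 241.5] 4 ang -2.848 rad mm 92.8147312492224
[299.6 248.7] 10 ang -3.045 rad mm 41.577727960241525
[321.3 247.3] 13 ang -0.912 rad mm 39.82183683536336
[302.4 256.2] 9 ang 1.122 rad mm 17.766327950092954
[300.7 260.5] 16 ang 0.913 rad mm 38.23297731417691
```

```bash
python3 -c "
from workcell import r
print(r.sign_off())"
```

```text
the job is handed in; nothing more can be done
None
```

The job is handed in: the brass valve stands upright in the bath beside the ferrule, the cover is fully home over it, and the dial was then turned to the green mark, with nothing else seen to have moved.

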